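# Slide a drawer front under the jig's spring hold-down

### The arm

A 7-joint arm with a two-finger parallel gripper is mounted at the origin on the work surface. World frame = base frame: x ahead of the robot, y to its left, z up, the work surface at z = 0. Lengths are in m, angles in rad, forces in N, time in s.
With the tool pointing down it reaches from about 0.4 to 0.85 m from the base axis. Payload 4.5 kg.
Tool frame: the origin (TCP) lies midway between the tips of the shut fingers; the grasp point (between the pads) lies 19 mm behind it; z points along the fingers, y is the direction in which the jaws open and shut (so a half turn about z gives the same grasp; the last joint's range is limited). The gripper opens to 88 mm and grips with 3 to 60 N. Pads are 18 mm wide; open, the fingers measure 123 mm over their backs; the gripper's body (75 mm by 187 mm) begins 45 mm behind the grasp point.
Start: joints at [1.205, 0.689, -0.195, 1.565, 0.157, 0.902, -0.215], TCP at [0.243, -0.576, 0.239] pointing down, gripper open.
Joint ranges: [-3.01, 3.01], [-0.46, 2.08], [-1.47, 1.51], [0.13, 2.56], [-1, 4.14], [0.04, 2.09], [-2.66, 2.66]. Speed limits (rad/s): [2.57, 2.57, 3.14, 3.14, 3.14, 3.14, 3.14].

### API

Orientations are given as a unit quaternion [x, y, z, w].
In Python, from plant import r gives the robot as it stands. The module is installed in compiled form; this text tells all that it offers.
- The arm moves only by the shell command python3 -m jog 'ROWS' [FORCE]. ROWS is JSON, a list of rows, each an object with "translation": the shift along the tool's x, y, z in units of 40 mm (1.0 is 40 mm), a list of three; "twist": the turn about the tool's z in units of 6 degrees (1.0 is 6 degrees); "claw": the opening in per cent of the stroke, from 0 (shut) to 100 (fully open). A call has 1 to 20 rows; each row shifts and turns the commanded pose from where the row before left it, along the tool's axes as they then stand; what a row does not reach is not made up. A row lasts 1/12 s, in which the tool goes at most 41.7 mm and 7.16 degrees, less where a joint would pass 70% of its speed; a pose out of reach is approached as far as the arm can. A call is refused whole if a number of a shift passes 1 or a number of a turn 1, either way. A call with a gripper value outside its range is refused whole. The fingers move at their own pace and stop on an object; FORCE is the grip in N (left out, the last holds). Time passes only in rows, so rows that do not move let the fingers close. It gives the time, the measured TCP pose, the force and the opening at its end, in the units of the state.
- r.get_state(): the state, without advancing time (a new reading comes with each control period).
- r.snapshot(name): name is "scene" or "top"; returns a dict with "img" (400x640x3 uint8, red, green, blue), "fx", "fy", "cx", "cy" (pixels), "origin" and "rotation" of the camera in the world. Camera axes: x right, y up, looking along -z (the intrinsics and any distortion apply to the point x, -y, -z); pixel columns grow to the right and rows downward; lengths in m; the calibration is good to about 2 mm. A picture is of the moment at which its call begins. There is no depth.
- r.finish_job(): hands the job in, once; it reports no verdict.
Trained networks look in the newest picture that a camera, given by its name, has taken for a name from the list of things; names that differ only in an ending like _2 or _b are one class to them, and where a whole thing is asked for, a point or a joint stands for the part that bears it (a point fixed in the world has none). Each returns a list of dicts, best first, with "confidence" (0 to 1); they miss things now and then, are a little off and sometimes report something else, mostly with a low value. They report only what shows in the picture. A call takes as long as a camera call. They do not tell look-alikes from the thing itself.
- r.spot_in(label, camera): "rect" ([left, top, right, bottom] in pixels, round what is visible of it).
- r.spot_point(label, camera): "location" ([row, column] in pixels: a listed point, or the origin of a listed thing).
The state is a dict: "clock": time; "q": joint angles; "qd": joint speeds; "joint_torque": joint torques, N m; "tool_pos": TCP position; "eef_rot": TCP orientation; "contact_force": force on the tool from outside, world axes, zero at the start; "moment": the same for the moment, N m; "opening": opening from 0.0 (shut) to 1.0 (fully open).
Only numpy, scipy, OpenCV 4.12 (cv2) and the standard library are available. Lean on these libraries where they do the work, as an engineer would, in place of code of your own. Each camera call takes 0.05 s, during which the arm holds its last target. There are 200 camera calls.

### The job

Load the dark walnut drawer front into the drilling jig: with one fingertip press the red plate of the spring clip down and hold it there, so that the clip's black pad rises, and meanwhile push the drawer front with the other fingertip along the jig, under the pad and fully home against the wooden end stop. Then let the red plate come up so that the pad clamps the front, and move clear. Only push the drawer front, never lift it, and leave the glue bottle, tin, wooden knob and screwdriver where they are.

Things in the scene. Friction and masses are not known exactly. Their poses are not given: they have to be found in the camera images.
- jig: Fixed plywood drilling jig, board 215 x 170 x 18 mm spanning its x -115..100, y -65..105 mm. Origin on the bench, below the clip's hinge bar; +x is the way the drawer front is pushed, +y left of that, z up; board top at z 18. Lane for the front: y 12..86 (middle 49), between two aluminium fences at x -65..85 that stand only 6 mm above the board.
- stop_face (a point): Middle of the wooden end stop's face, at jig x 85, y 49, z 28 mm; the drawer front's leading edge rests on it when home. The stop is 20 mm tall above the board.
- hinge (a point): Middle of the clip's steel hinge bar (8 mm thick), at jig x -13, y 0, z 40 mm; the bar runs along jig x from -106 to 79 and sits in three dark posts 12 mm wide, tops at jig z 46, at jig x -110, 25 and 83.
- front_center (a point): Centre of the walnut drawer front, a loose flat block 90 mm (x, along jig) x 70 (y) x 18 thick, about 80 g, lying in the lane: centre at jig z 27, top z 36; axes as the jig's within a few degrees. Starts with its centre at jig x -25..-5, short of the pad. Home: centre at jig x 40, so its rear face, the one to push, is at x -5.
- press_plate (a point): Red press plate, 110 (x) x 34 (y) x 3 mm; this point: centre of its top. At jig x -105..5, y -55..-21, beside the front's path, so a fingertip can slide along it while pressing. Released: centre at jig z 36, sloping 0.25 rad, outer (-y) edge up. Pressed: centre z 31 at clip 0.13, 27 at 0.25 (level), 25 at the end of travel. Never touches the board. Takes 5 to 8 N.
- clip (a joint): Turn of the spring clip about its hinge bar, rad. 0: released, pad down; grows as the red plate is pressed; 0.30: end of travel. The pad clears the top of the drawer front above 0.12 (by 6 mm at 0.25). Clamped on the drawer front it reads about 0.11.
- clip_pad (a point): Black rubber pad under the clip's steel arm: cylinder 10 mm thick, 28 mm long along jig x (48..76), at jig y 45; this point is its centre. Released with nothing beneath, its lowest line is 13 mm above the board, so it blocks the 18 mm thick drawer front.
- drawer_front: The same walnut drawer front; origin at the centre of its underside (9 mm below front_center).
- glue: Bystander: yellow glue bottle with orange cap, 44 mm diameter, 110 mm tall, origin at the centre of its base.
- wax_tin: Bystander: green tin, 56 mm diameter, 40 mm tall, origin at the centre of its base.
- wood_knob: Bystander: turned wooden drawer knob, 34 mm diameter, 34 mm tall, standing, origin at the centre of its base.
- screwdriver: Bystander: screwdriver with green handle, 160 mm long and about 30 mm thick at the handle, lying on the bench to the -y side of the jig, roughly along jig x.
There are look-alikes about, which are no part of the job. Of the things that look like the drawer_front, the largest one is meant.

How it is judged:
On the way, in this order (a step that is already met when the one before it is completed fails the run):
1. a finger holds the red plate down so that the pad is clear, the drawer front still short of the pad (value of joint clip above 0.12 rad and contact force between the fingers and clip above 1 N and x of front_center in the frame of jig below 0.008 m), for 0.2 s.
2. with the plate still held down, a finger pushes the drawer front well under the pad (value of joint clip above 0.12 rad and contact force between the fingers and clip above 1 N and contact force between the fingers and drawer_front above 0.05 N and x of front_center in the frame of jig above 0.022 m).
At the end, for the whole second after the job is handed in: The drawer front lies flat in the lane with its front edge within 3 mm of the end stop and square to it (0.06 rad), the released clip's pad presses on it with over 1 N, everything is at rest and the four bystanders are within 15 mm of where they stood (x of front_center in the frame of jig between 0.037 and 0.043 m and y of front_center in the frame of jig between 0.044 and 0.054 m and z of front_center in the frame of jig between 0.024 and 0.03 m and angle between the x axis of drawer_front and the x axis of jig, either way round below 0.06 rad and angle between drawer_front's own z axis and vertical below 0.05 rad and value of joint clip between 0.08 and 0.14 rad and contact force between clip and drawer_front above 1 N and linear speed of drawer_front below 0.01 m/s and distance of each of glue, wax_tin, wood_knob, screwdriver from where it was at the start of the episode below 0.015 m); the robot touches nothing.
It fails at once if the drawer front is lifted more than 8 mm or tipped over 0.2 rad (z of front_center in the frame of jig above 0.035 m or angle between drawer_front's own z axis and vertical above 0.2 rad).
It fails at once if a bystander is moved more than 15 mm or knocked over (distance of any of glue, wax_tin, wood_knob, screwdriver from where it was at the start of the episode above 0.015 m or angle between any of glue, wax_tin, wood_knob's own z axis and vertical above 0.5 rad).
It also fails if it takes over 40 s, if anything falls off the work surface, if the arm or the gripper's body presses on something with over 40 N, if the wrist force passes 120 N, or if a joint passes its speed limit or range.

## Working session

There is one attempt and no reset: what is moved stays moved. The work goes in short steps, Python scripts to look and compute and a shell command to move; the robot and the scene stay as the last step left them, time stands still between calls to the robot, and variables do not carry over. Pictures are saved under pics/ and viewed, about 8 in all and at most 12, crops included, and the job is handed in when it is done.

```bash
mkdir -p pics
cat > h.py <<'E'
import numpy as np, cv2
from plant import r
def snap(n):
    s=r.snapshot(n); return s
def ray(s,row,col):
    d=np.array([(col-s["cx"])/s["fx"],-(row-s["cy"])/s["fy"],-1.0])
    R=np.array(s["rotation"]); 
    if R.shape!=(3,3):
        from scipy.spatial.transform import Rotation; R=Rotation.from_quat(R).as_matrix()
    return np.array(s["origin"]),R@d
def onz(s,row,col,z):
    o,d=ray(s,row,col); return o+d*(z-o[2])/d[2]
def proj(s,p):
    R=np.array(s["rotation"]); c=R.T@(np.array(p)-np.array(s["origin"]))
    return s["cy"]-s["fy"]*c[1]/-c[2], s["cx"]+s["fx"]*c[0]/-c[2]
E
python3 - <<'E'
from h import *
for n in("scene","top"):
    s=snap(n); cv2.imwrite(f"pics/{n}0.png",s["img"][:,:,::-1])
    print(n,{k:np.round(v,3).tolist() for k,v in s.items() if k!="img"})
    Z=dict(jig=0,stop_face=.028,hinge=.04,front_center=.027,press_plate=.036,clip_pad=.036,drawer_front=.018,glue=0,wax_tin=0,wood_knob=0,screwdriver=.0)
    for l in Z:
        for d in r.spot_point(l,n)[:3]:
            print(l,round(d["confidence"],2),np.round(d["location"]),np.round(onz(s,*d["location"],Z[l]),3))
st=r.get_state();print(st)
E
```

```text
scene {'fx': 372.03, 'fy': 372.03, 'cx': 321.152, 'cy': 196.411, 'origin': [0.789, -0.321, 0.56], 'rotation': [0.337, 0.076, 0.224, 0.911]}
jig 0.67 [247. 266.] [ 0.543 -0.044  0.   ]
stop_face 0.7 [225. 320.] [0.616 0.025 0.028]
hinge 0.75 [234. 258.] [ 0.536 -0.049  0.04 ]
front_center 0.88 [219. 397.] [0.73  0.101 0.027]
front_center 0.75 [276. 373.] [ 0.736 -0.024  0.027]
front_center 0.66 [212. 268.] [0.518 0.006 0.027]
press_plate 0.9 [249. 226.] [ 0.503 -0.096  0.036]
drawer_front 0.96 [225. 396.] [0.732 0.094 0.018]
drawer_front 0.62 [216. 272.] [0.524 0.009 0.018]
drawer_front 0.61 [279. 375.] [ 0.74  -0.022  0.018]
glue 0.75 [182. 316.] [0.547 0.136 0.   ]
wax_tin 0.78 [179. 272.] [0.465 0.099 0.   ]
wood_knob 0.62 [180. 267.] [0.459 0.093 0.   ]
wood_knob 0.61 [312. 292.] [ 0.645 -0.127  0.   ]
screwdriver 0.85 [332. 218.] [ 0.563 -0.205  0.   ]
top {'fx': 368.7, 'fy': 368.7, 'cx': 315.567, 'cy': 194.631, 'origin': [0.563, 0.047, 0.872], 'rotation': [0.024, -0.026, -0.697, 0.717]}
jig 0.93 [229. 352.] [ 0.545 -0.044  0.   ]
stop_face 0.74 [198. 324.] [0.616 0.026 0.028]
fr
[... 624 characters left out ...]
21   0.   ]
{'clock': 1.2, 'q': array([ 1.20479705,  0.68910686, -0.19459052,  1.56531283,  0.15731775,
        0.90249595, -0.21511261]), 'qd': array([-0.0028382 , -0.00224052,  0.00213573, -0.00116619, -0.0008726 ,
       -0.0002019 ,  0.00124851]), 'joint_torque': array([-2.00393231e-03, -5.27515090e+01, -1.26684777e+00, -1.53751212e+01,
       -5.18234668e-02, -7.52465330e-04,  2.24883775e-05]), 'tool_pos': array([ 0.24329228, -0.57572195,  0.23873476]), 'eef_rot': array([9.80085020e-01, 1.98578330e-01, 2.10912382e-06, 3.16435322e-05]), 'contact_force': array([ 0.1249086 , -0.46630822, -0.29865701]), 'moment': array([-0.00277009,  0.02988292,  0.00345266]), 'opening': 0.9988986186382423}
```

View pics/top0.png

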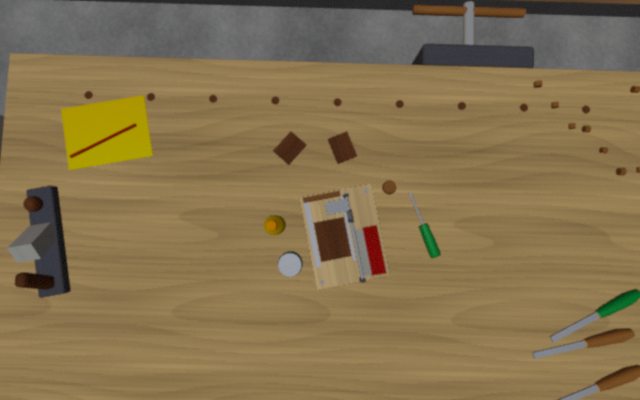

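View pics/scene0.png

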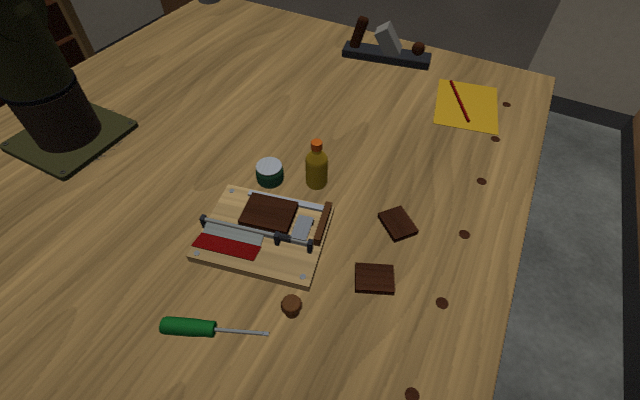

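```bash
cat >> h.py <<'E'
from scipy.spatial.transform import Rotation as Ro
def proj(s,p):
    c=(np.array(p)-np.array(s["origin"]))@Ro.from_quat(s["rotation"]).as_matrix()
    return np.stack([s["cx"]+s["fx"]*c[...,0]/-c[...,2], s["cy"]-s["fy"]*c[...,1]/-c[...,2]],-1)
def jw(p,P):
    x,y,a=P; p=np.array(p,float)/1000; c,s=np.cos(a),np.sin(a)
    return np.stack([x+c*p[...,0]-s*p[...,1],y+s*p[...,0]+c*p[...,1],p[...,2]],-1)
def outline(s,P,box,x0,y0,k):
    im=cv2.resize(s["img"][:,:,::-1],None,fx=k,fy=k,interpolation=cv2.INTER_CUBIC)
    for b in box:
        uv=proj(s,jw(b,P)); cv2.polylines(im,[np.int32((uv+.5)*k)],True,(255,255,0),1)
    return im[y0*k:(y0+120)*k,x0*k:(x0+150)*k]
E
python3 - <<'E'
from h import *
from scipy.optimize import least_squares
J=dict(jig=(0,0,0),stop_face=(85,49,28),hinge=(-13,0,40),press_plate=(-50,-38,36),clip_pad=(62,45,36))
obs=[];S={}
for n in("scene","top"):
    s=S[n]=snap(n)
    for l in J:
        for d in r.spot_point(l,n)[:1]: obs.append((s,J[l],np.array(d["location"])[::-1],d["confidence"],l,n))
f=lambda P:np.concatenate([proj(s,jw(p,P))-uv for s,p,uv,*_ in obs])
o=least_squares(f,[.545,-.044,.2],loss="soft_l1");P=o.x;print(P,np.degrees(P[2]))
for ob,e in zip(obs,f(P).reshape(-1,2)): print(ob[4],ob[5],np.round(e,1))
np.save("P.npy",P)
R=lambda x0,x1,y0,y1,z:[(x0,y0,z),(x1,y0,z),(x1,y1,z),(x0,y1,z)]
B=[R(-115,100,-65,105,18),R(-65,85,12,86,24),R(-60,30,14,84,36)]
cv2.imwrite("pics/c1.png",np.vstack([outline(S["top"],P,B,270,170,4)]))
cv2.imwrite("pics/c2.png",outline(S["scene"],P,B,185,170,5))
E
```

```text
[ 0.54142108 -0.04052136  0.2264232 ] 12.973093771810172
jig scene [0.3 0.4]
stop_face scene [-0.4  0.3]
press_plate scene [-1.  -2.3]
clip_pad scene [0.1 0.3]
jig top [ 0.9 -1.7]
stop_face top [-1.4  0.6]
hinge top [-0.7 -0.5]
press_plate top [-0.6 -1.8]
clip_pad top [1.  2.3]
```

View pics/c1.png

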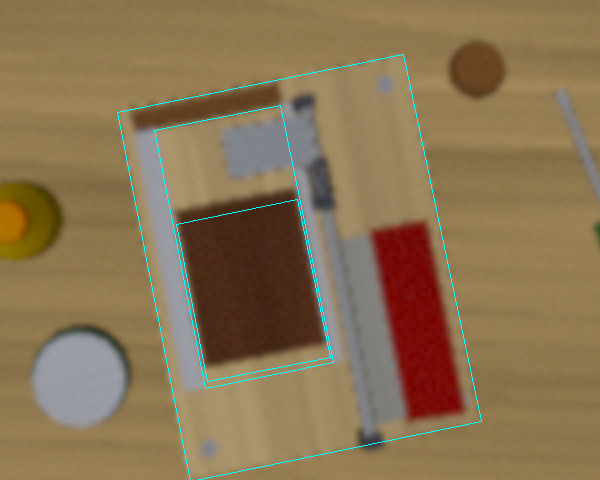

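View pics/c2.png

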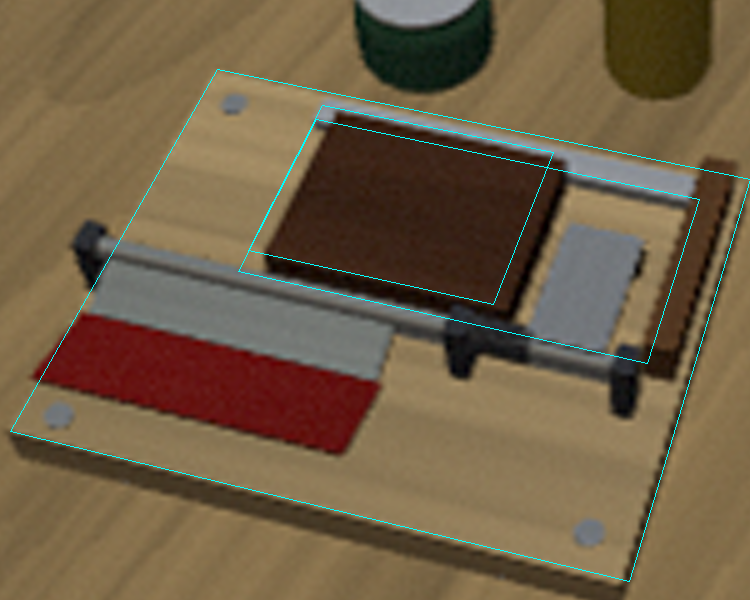

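```bash
cat > go.py <<'E'
from h import *
import sys
P=np.load("P.npy"); st=r.get_state(); p=st["tool_pos"]; q=Ro.from_quat(st["eef_rot"]); M=q.as_matrix()
yaw=np.arctan2(M[1,0],M[0,0]); c,s=np.cos(P[2]),np.sin(P[2]); d=p[:2]-P[:2]
print("t",round(st["clock"],2),"jig mm",np.round([1e3*(c*d[0]+s*d[1]),1e3*(-s*d[0]+c*d[1]),1e3*p[2]],1),"dyaw deg",round(np.degrees(yaw-P[2]),2),"tilt",np.round(M[:,2],3),"open",round(st["opening"],3),"F",np.round(st["contact_force"],1))
if len(sys.argv)>3:
    t=jw([float(a) for a in sys.argv[1:4]],P); print("tool units",np.round(M.T@(t-p)/.04,2))
E
python3 -m jog '[{"translation":[0,0,0],"twist":0.85,"claw":82},{"translation":[0,0,0],"twist":0.8,"claw":82},{"translation":[0,0,0],"twist":0,"claw":82}]'; python3 go.py -70 4 120
```

```text
clock: 2.05
tool_pos: [0.2434, -0.5757, 0.2388]
eef_rot: [0.994, 0.112, -0.0, 0.0]
contact_force: [-0.1, -0.7, -0.4]
opening: 0.823
t 2.05 jig mm [-410.6 -454.6  238.8] dyaw deg -0.08 tilt [-0. -0. -1.] open 0.823 F [-0.1 -0.7 -0.4]
tool units [  8.5  -11.48   2.97]
```

```bash
python3 -m jog '[{"translation":[0.5,-0.67,0],"twist":0,"claw":82},{"translation":[0.5,-0.67,0],"twist":0,"claw":82},{"translation":[0.5,-0.67,0],"twist":0,"claw":82},{"translation":[0.5,-0.67,0],"twist":0,"claw":82},{"translation":[0.5,-0.67,0],"twist":0,"claw":82},{"translation":[0.5,-0.67,0],"twist":0,"claw":82},{"translation":[0.5,-0.67,0],"twist":0,"claw":82},{"translation":[0.5,-0.67,0],"twist":0,"claw":82},{"translation":[0.5,-0.67,0],"twist":0,"claw":82},{"translation":[0.5,-0.67,0],"twist":0,"claw":82},{"translation":[0.5,-0.67,0],"twist":0,"claw":82},{"translation":[0.5,-0.67,0],"twist":0,"claw":82},{"translation":[0.5,-0.67,0],"twist":0,"claw":82},{"translation":[0.5,-0.67,0],"twist":0,"claw":82},{"translation":[0.5,-0.67,0],"twist":0,"claw":82},{"translation":[0.5,-0.67,0],"twist":0,"claw":82},{"translation":[0.5,-0.67,0],"twist":0,"claw":82},{"translation":[0,0,0],"twist":0,"claw":82},{"translation":[0,0,0],"twist":0,"claw":82}]'; python3 go.py -70 4 60
```

```text
clock: 3.63
tool_pos: [0.4729, -0.053, 0.2388]
eef_rot: [0.993, 0.117, 0.0, -0.0]
contact_force: [-0.8, 0.0, 0.3]
opening: 0.82
t 3.63 jig mm [-69.6   3.3 238.8] dyaw deg 0.45 tilt [ 0.001  0.001 -1.   ] open 0.82 F [-0.8  0.   0.3]
tool units [-0.01 -0.02  4.47]
```

Descend to z ≈ 60 and look from near.

```bash
python3 -m jog '[{"translation":[0,0,0.75],"twist":0,"claw":82},{"translation":[0,0,0.75],"twist":0,"claw":82},{"translation":[0,0,0.75],"twist":0,"claw":82},{"translation":[0,0,0.75],"twist":0,"claw":82},{"translation":[0,0,0.75],"twist":0,"claw":82},{"translation":[0,0,0.75],"twist":0,"claw":82},{"translation":[0,0,0],"twist":0,"claw":82},{"translation":[0,0,0],"twist":0,"claw":82}]'; python3 go.py -70 4 27
python3 - <<'E'
from h import *
P=np.load("P.npy"); s=snap("scene")
R=lambda x0,x1,y0,y1,z:[(x0,y0,z),(x1,y0,z),(x1,y1,z),(x0,y1,z)]
B=[R(-51,39,14,84,36),R(-79,-61,-50,-32,60),R(-79,-61,40,58,60)]
cv2.imwrite("pics/c3.png",outline(s,P,B,185,150,5))
E
```

```text
clock: 4.3
tool_pos: [0.4706, -0.0565, 0.0581]
eef_rot: [0.994, 0.113, -0.002, 0.0]
contact_force: [0.1, 0.5, -0.3]
opening: 0.819
t 4.3 jig mm [-72.6   0.3  58.1] dyaw deg -0.01 tilt [-0.004 -0.001 -1.   ] open 0.819 F [ 0.1  0.5 -0.3]
tool units [ 0.07 -0.09  0.78]
```

View pics/c3.png

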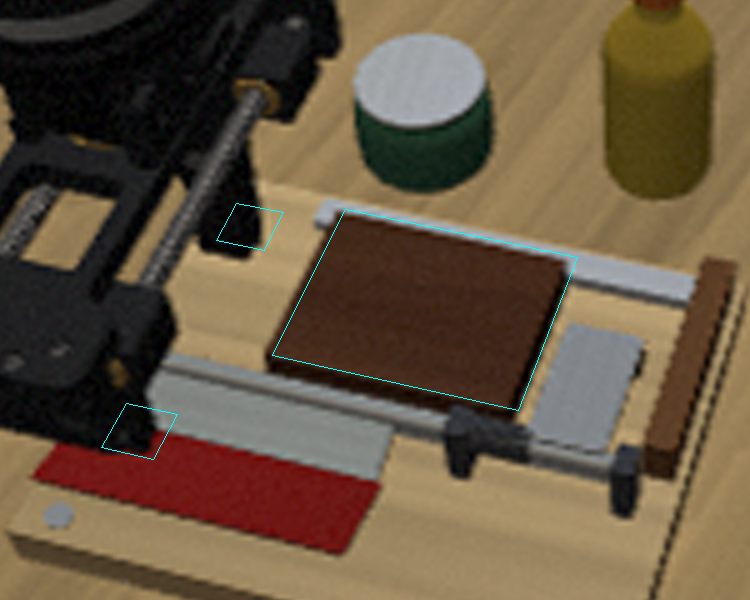

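```bash
python3 -m jog '[{"translation":[0.03,-0.09,0.2],"twist":0,"claw":82},{"translation":[0,0,0.2],"twist":0,"claw":82},{"translation":[0,0,0.2],"twist":0,"claw":82},{"translation":[0,0,0.15],"twist":0,"claw":82},{"translation":[0,0,0],"twist":0,"claw":82},{"translation":[0,0,0],"twist":0,"claw":82},{"translation":[0,0,0],"twist":0,"claw":82},{"translation":[0,0,0],"twist":0,"claw":82}]'; python3 go.py -70 4 27
python3 - <<'E'
from h import *
P=np.load("P.npy"); s=snap("scene")
R=lambda x0,x1,y0,y1,z:[(x0,y0,z),(x1,y0,z),(x1,y1,z),(x0,y1,z)]
B=[R(-53,37,14,84,36),R(-105,5,-55,-21,27)]
cv2.imwrite("pics/c4.png",outline(s,P,B,185,150,5))
E
```

```text
clock: 5.02
tool_pos: [0.4733, -0.05, 0.0291]
eef_rot: [0.993, 0.114, 0.001, -0.001]
contact_force: [0.0, 3.6, 7.2]
opening: 0.822
t 5.02 jig mm [-68.5   6.   29.1] dyaw deg 0.16 tilt [ 0.002  0.002 -1.   ] open 0.822 F [0.  3.6 7.2]
tool units [-0.04  0.05  0.05]
```

View pics/c4.png

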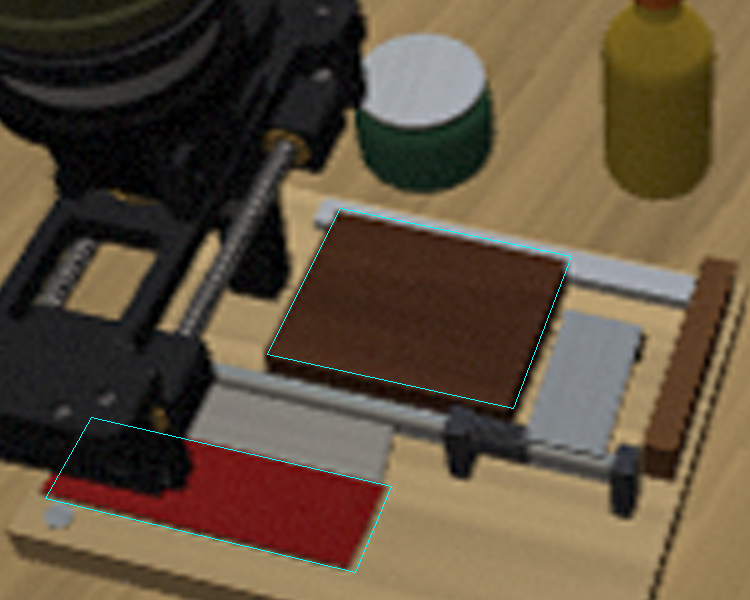

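```bash
python3 -m jog '[{"translation":[0,0.04,0.04],"twist":0,"claw":82},{"translation":[0,0,0],"twist":0,"claw":82},{"translation":[0,0,0],"twist":0,"claw":82},{"translation":[0.08,0,0],"twist":0,"claw":82},{"translation":[0.08,0,0],"twist":0,"claw":82},{"translation":[0.08,0,0],"twist":0,"claw":82},{"translation":[0.08,0,0],"twist":0,"claw":82},{"translation":[0.08,0,0],"twist":0,"claw":82},{"translation":[0.08,0,0],"twist":0,"claw":82},{"translation":[0.08,0,0],"twist":0,"claw":82},{"translation":[0.08,0,0],"twist":0,"claw":82},{"translation":[0.08,0,0],"twist":0,"claw":82},{"translation":[0.08,0,0],"twist":0,"claw":82}]'; python3 go.py -14 4 27
python3 - <<'E'
from h import *
P=np.load("P.npy"); s=snap("scene")
R=lambda x0,x1,y0,y1,z:[(x0,y0,z),(x1,y0,z),(x1,y1,z),(x0,y1,z)]
B=[R(-5,85,14,84,36)]
cv2.imwrite("pics/c5.png",outline(s,P,B,185,150,5))
E
```

```text
clock: 6.15
tool_pos: [0.4988, -0.0475, 0.0271]
eef_rot: [0.994, 0.112, -0.005, 0.001]
contact_force: [-7.3, -2.1, 8.8]
opening: 0.821
t 6.15 jig mm [-43.1   2.7  27.1] dyaw deg -0.08 tilt [-0.01  -0.002 -1.   ] open 0.821 F [-7.3 -2.1  8.8]
tool units [ 0.73 -0.03 -0.01]
```

View pics/c5.png

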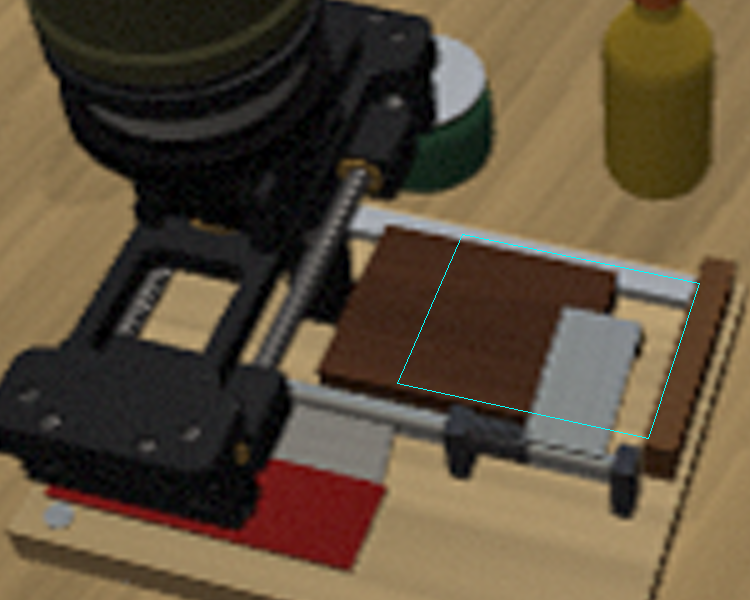

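```bash
python3 -m jog '[{"translation":[0.08,0,0],"twist":0,"claw":82},{"translation":[0.08,0,0],"twist":0,"claw":82},{"translation":[0.08,0,0],"twist":0,"claw":82},{"translation":[0.08,0,0],"twist":0,"claw":82},{"translation":[0.08,0,0],"twist":0,"claw":82},{"translation":[0.08,0,0],"twist":0,"claw":82},{"translation":[0,0,0],"twist":0,"claw":82},{"translation":[0,0,0],"twist":0,"claw":82},{"translation":[0,0,0],"twist":0,"claw":82}]'; python3 go.py -14 4 27
```

```text
clock: 6.95
tool_pos: [0.5189, -0.043, 0.027]
eef_rot: [0.994, 0.112, -0.004, 0.001]
contact_force: [-5.8, -0.8, 7.0]
opening: 0.821
t 6.95 jig mm [-22.5   2.6  27. ] dyaw deg -0.08 tilt [-0.007 -0.002 -1.   ] open 0.821 F [-5.8 -0.8  7. ]
tool units [ 0.21 -0.04 -0.  ]
```

```bash
python3 -m jog '[{"translation":[0.06,-0.02,0],"twist":0,"claw":82},{"translation":[0.06,0,0],"twist":0,"claw":82},{"translation":[0.06,0,0],"twist":0,"claw":82},{"translation":[0.05,0,0],"twist":0,"claw":82},{"translation":[0,0,0],"twist":0,"claw":82},{"translation":[0,0,0],"twist":0,"claw":82},{"translation":[0,0,0],"twist":0,"claw":82}]'; python3 go.py -14 4 27
python3 - <<'E'
from h import *
P=np.load("P.npy"); s=snap("scene")
R=lambda x0,x1,y0,y1,z:[(x0,y0,z),(x1,y0,z),(x1,y1,z),(x0,y1,z)]
B=[R(-5,85,14,84,36)]
cv2.imwrite("pics/c6.png",outline(s,P,B,185,150,5))
E
```

```text
clock: 7.53
tool_pos: [0.526, -0.0408, 0.027]
eef_rot: [0.994, 0.112, -0.005, 0.001]
contact_force: [-7.6, -2.8, 8.4]
opening: 0.818
t 7.53 jig mm [-15.1   3.2  27. ] dyaw deg -0.06 tilt [-0.01  -0.003 -1.   ] open 0.818 F [-7.6 -2.8  8.4]
tool units [ 0.03 -0.02 -0.  ]
```

View pics/c6.png

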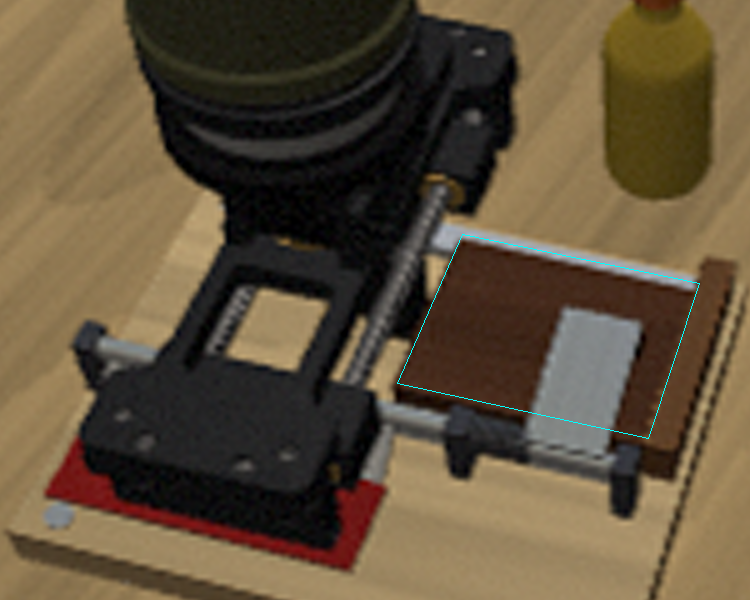

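```bash
python3 -m jog '[{"translation":[0.06,0,0],"twist":0,"claw":82},{"translation":[0.06,0,0],"twist":0,"claw":82},{"translation":[0,0,0],"twist":0,"claw":82},{"translation":[0,0,0],"twist":0,"claw":82},{"translation":[0,0,0],"twist":0,"claw":82}]'; python3 go.py -14 4 27
```

```text
clock: 8.0
tool_pos: [0.5261, -0.0407, 0.0268]
eef_rot: [0.994, 0.113, -0.01, 0.001]
contact_force: [-13.8, -4.4, 15.0]
opening: 0.822
t 8.0 jig mm [-14.9   3.3  26.8] dyaw deg -0.04 tilt [-0.019 -0.004 -1.   ] open 0.822 F [-13.8  -4.4  15. ]
tool units [ 0.02 -0.02 -0.01]
```

```bash
python3 -m jog '[{"translation":[-0.08,0,0],"twist":0,"claw":82},{"translation":[-0.08,0,0],"twist":0,"claw":82},{"translation":[-0.08,0,0],"twist":0,"claw":82},{"translation":[-0.08,0,0],"twist":0,"claw":82},{"translation":[0,0,0],"twist":0,"claw":82},{"translation":[0,0,0],"twist":0,"claw":82},{"translation":[0,0,0],"twist":0,"claw":82}]'; python3 go.py -14 4 27
python3 - <<'E'
from h import *
P=np.load("P.npy"); s=snap("scene")
R=lambda x0,x1,y0,y1,z:[(x0,y0,z),(x1,y0,z),(x1,y1,z),(x0,y1,z)]
cv2.imwrite("pics/c7.png",outline(s,P,[R(-5,85,14,84,36)],185,150,5))
E
```

```text
clock: 8.58
tool_pos: [0.5258, -0.0411, 0.0279]
eef_rot: [0.994, 0.113, 0.002, 0.001]
contact_force: [1.5, -0.9, 5.0]
opening: 0.819
t 8.58 jig mm [-15.4   2.9  27.9] dyaw deg 0.03 tilt [ 0.005 -0.001 -1.   ] open 0.819 F [ 1.5 -0.9  5. ]
tool units [ 0.03 -0.03  0.02]
```

View pics/c7.png

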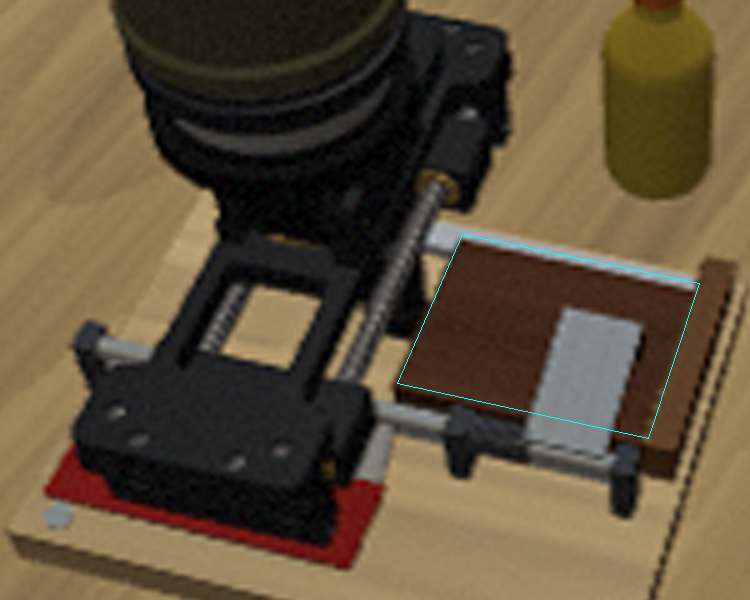

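```bash
python3 -m jog '[{"translation":[-0.08,0,0],"twist":0,"claw":82},{"translation":[-0.08,0,0],"twist":0,"claw":82},{"translation":[-0.08,0,0],"twist":0,"claw":82},{"translation":[0,0,0],"twist":0,"claw":82},{"translation":[0,0,0],"twist":0,"claw":82},{"translation":[0,0,0],"twist":0,"claw":82}]'; python3 go.py -14 4 27
```

```text
clock: 9.13
tool_pos: [0.5181, -0.0423, 0.0281]
eef_rot: [0.993, 0.114, 0.004, 0.0]
contact_force: [3.4, 1.1, 5.1]
opening: 0.822
t 9.13 jig mm [-23.1   3.5  28.1] dyaw deg 0.11 tilt [ 0.008  0.    -1.   ] open 0.822 F [3.4 1.1 5.1]
tool units [ 0.23 -0.01  0.03]
```

Clear of the front by about 8 mm; now let the plate up and rise straight.

```bash
python3 -m jog '[{"translation":[0,0,-0.08],"twist":0,"claw":82},{"translation":[0,0,-0.08],"twist":0,"claw":82},{"translation":[0,0,-0.08],"twist":0,"claw":82},{"translation":[0,0,-0.08],"twist":0,"claw":82},{"translation":[0,0,-0.08],"twist":0,"claw":82},{"translation":[0,0,-0.4],"twist":0,"claw":82},{"translation":[0,0,-0.8],"twist":0,"claw":82},{"translation":[0,0,-0.8],"twist":0,"claw":82},{"translation":[0,0,-0.8],"twist":0,"claw":82},{"translation":[-0.5,0,-0.5],"twist":0,"claw":82},{"translation":[-0.5,0,-0.5],"twist":0,"claw":82},{"translation":[-0.5,0,-0.5],"twist":0,"claw":82},{"translation":[0,0,0],"twist":0,"claw":82},{"translation":[0,0,0],"twist":0,"claw":82},{"translation":[0,0,0],"twist":0,"claw":82}]'; python3 go.py
python3 - <<'E'
from h import *
P=np.load("P.npy")
R=lambda x0,x1,y0,y1,z:[(x0,y0,z),(x1,y0,z),(x1,y1,z),(x0,y1,z)]
s=snap("top"); t=snap("scene")
for n,q in(("top",s),("scene",t)):
  for l in("front_center","stop_face","glue","wax_tin","wood_knob","screwdriver","clip_pad"):
    for d in r.spot_point(l,n)[:3]: print(n,l,round(d["confidence"],2),np.round(d["location"]))
cv2.imwrite("pics/c8.png",outline(t,P,[R(-5,85,14,84,36)],185,150,5))
E
```

```text
clock: 10.38
tool_pos: [0.4561, -0.0559, 0.2148]
eef_rot: [0.994, 0.113, 0.0, -0.0]
contact_force: [-0.1, 0.4, -0.6]
opening: 0.82
t 10.38 jig mm [-86.6   4.1 214.8] dyaw deg 0.04 tilt [ 0.  0. -1.] open 0.82 F [-0.1  0.4 -0.6]
top front_center 0.92 [145. 339.]
top front_center 0.61 [221. 327.]
top front_center 0.59 [146. 289.]
top stop_face 0.89 [198. 323.]
top glue 0.73 [225. 278.]
top wax_tin 0.84 [264. 291.]
top wood_knob 0.55 [189. 388.]
top screwdriver 0.66 [228. 421.]
top clip_pad 0.79 [206. 328.]
scene front_center 0.94 [223. 396.]
scene front_center 0.64 [218. 293.]
scene front_center 0.64 [277. 374.]
scene stop_face 0.58 [222. 321.]
scene glue 0.82 [181. 316.]
scene glue 0.56 [245. 266.]
scene wax_tin 0.69 [182. 270.]
scene wood_knob 0.84 [312. 292.]
scene screwdriver 0.66 [180. 270.]
scene clip_pad 0.63 [219. 306.]
scene clip_pad 0.52 [243. 268.]
```

View pics/c8.png

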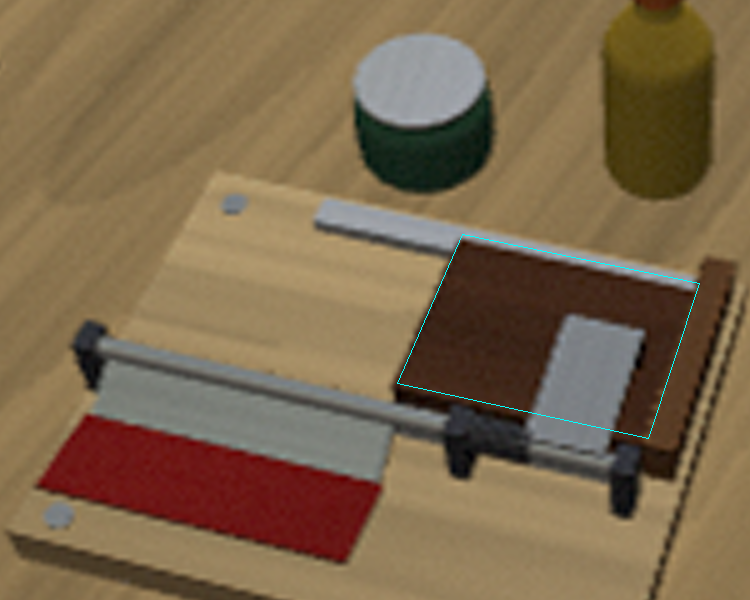

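```bash
python3 -c "
from plant import r
print(r.finish_job())"
```

```text
the job is handed in; nothing more can be done
None
```

The drawer front is loaded in the jig, home against the end stop and clamped, and I have handed the job in. I can't see the verdict. By the robot's clock it took about 10 s of the 40 s allowed.

**What I did:** I chose the walnut piece in the jig lane, the largest of the three look-alikes. With the gripper open to about 72 mm, one fingertip held the red plate down at z ≈ 27–29 mm (5–9 N, 15 N while pushing against the stop). The other fingertip pushed the front along the lane until the push force rose from 8 to 14 N with no further travel. I then backed off about 8 mm, let the plate up and moved clear to z ≈ 215 mm.

**Last checks:**
- **Position:** in the final picture the front matches the predicted home outline to about a pixel. It is square, with no visible gap at the stop, and the pad arm rests on it.
- **Robot:** the force reading is back to about zero, and the arm touches nothing.
- **Bystanders:** the glue, tin, knob and screwdriver are within about 2 pixels of their starting positions in the top view.

**Not confirmed:**
- **Clip angle and clamping force:** neither can be measured directly; I judged both from the pictures.
- **Bad detection:** in the scene view the network put the screwdriver where the tin stands, at low confidence. The top view had it in the right place.
- **Back-off:** the first one barely moved the tool, because it stuck on the plate, so I added a second.

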